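# Release a phone bonding press by its swing bolt

## Robot

A 6-joint arm with a two-finger parallel gripper is mounted at the origin on a cart in front of the work surface, level with it; the furniture and walls round the work are solid. World frame = base frame: x ahead of the robot, y to its left, z up, the work surface at z = 0. Lengths are in m, angles in rad, forces in N, time in s.
With the tool pointing down it reaches from about 0.25 to 0.725 m from the base axis. Payload 4 kg.
Tool frame: the origin (TCP) lies on the centre line of the jaws, within the pads' length; the fingertips stand 17 mm ahead of it and the grasp point (between the pads) lies 2 mm behind it; z points along the fingers, y is the line along which they close (so a half turn about z gives the same grasp; the last joint's range is limited). The gripper opens to 85 mm and grips with 20 to 120 N. Pads are 22 mm wide; open, the fingers measure 114 mm over their backs; the gripper's body (76 mm by 85 mm) begins 54 mm behind the grasp point. The pads swing forward as they close: fully open they stand 13 mm farther back than shut.
Start: joints at [1.229, 0.241, 0.005, 1.335, 0, 1.571], TCP at [0.168, 0.471, 0.248] pointing down, gripper open.
Joint ranges: [-2.72, 2.72], [-1.05, 1.87], [-1.09, 1.28], [-1.99, 2.15], [-1.42, 1.44], [-3.14, 3.14]. Speed limits (rad/s): [2.79, 2.79, 3.14, 3.14, 3.14, 3.14].

## Interface

Orientations are given as a unit quaternion [x, y, z, w].
In Python, from workcell import get_obs, imaging, order gives the robot as it stands.
- The arm moves only by the tool apply_moves, never from a script. Its argument "targets" is a list that holds one entry, the list of rows, each a list of 5 numbers: the shift along the world's x, y, z in units of 40 mm (1.0 is 40 mm), then the turn about the world's z in degrees, then the gripper command: -1 is shut, 1 is fully open, values between are in proportion. In form: [[[dx, dy, dz, turn, fingers], ...]]. A call has 1 to 8 rows; each row shifts and turns the commanded pose from where the row before left it; what a row does not reach is not made up. A row lasts 1/12 s, in which the tool goes at most 41.7 mm and 7.16 degrees, less where a joint would pass 70% of its speed; a pose out of reach is approached as far as the arm can. A call is refused whole if a number of a shift passes 1 or a number of a turn 7.16, either way. A call with a gripper value outside its range is refused whole. The fingers move at their own pace and stop on an object; the grip force is fixed at half the most. Time passes only in rows, so rows that do not move let the fingers close. It gives the time, the measured TCP pose, the force, the opening and the grip force at its end, in the units of the state.
- get_obs(): the state, without advancing time (a new reading comes with each control period).
- imaging.camera(name): name is "scene" or "top"; returns (picture, depth): 384x512x3 uint8, blue, green, red; 384x512 float32, m along the optical axis (not along the pixel's ray), 0 where there is no reading.
- imaging.get_calibration(name): a dict with "camera_matrix" (3x3 intrinsics, pixels), "k1" (the pictures are not rectified: a ray, as slopes to the right and down, at radius r is drawn at 1 + k1 r^2 times it, then the intrinsics apply), "eye" and "rotation" of the camera in the world. Camera axes: x right, y down, z forward; pixel columns grow to the right and rows downward; lengths in m; the calibration is good to about 2 mm. A picture is of the moment at which its call begins. get_calibration takes no time and is no camera call.
- order.job_done(): hands the job in; it is judged then, once.
The state is a dict: "clock": time; "joint_pos": joint angles; "joint_vel": joint speeds; "tau": joint torques, N m; "eef_pos": TCP position; "tool_rot": TCP orientation; "ft_force": force on the tool from outside, world axes, zero at the start; "ft_torque": the same for the moment, N m; "grip_width": finger opening in m; "grasp_force": force on a finger pad.
Only numpy, scipy, OpenCV 4.12 (cv2) and the standard library are available. Lean on these libraries where they do the work, as an engineer would, in place of code of your own. Each camera call takes 0.05 s, during which the arm holds its last target. There are 200 camera calls.

## Task

The phone in the blue bonding press has cured, so open the press. Unscrew the red wing nut only until its washer clears the raised lips of the slotted lug (keep at least half of the nut's thread on the bolt, and feel for it gently: never force the washer against the lug), swing the eyebolt right out and down, then raise the clamp leaf by its black lift bar until it stands nearly upright by itself. Leave the phone lying in its nest and the other things where they are.

Things in the scene. Friction and masses are not known exactly. Their poses are not given: they have to be found in the camera images.
- nut: red wing nut on the upright eyebolt at one end of the blue press (195 x 104 x 80 mm). Origin: on the bolt's axis at the washer's underside; z: up along the bolt; x: along the wings. Anticlockwise from above loosens: it rises 8 mm a turn (friction 0.13 N m) and stays where left. Thread 3 to 12.5 mm above the origin. Start angles differ by up to 1 rad.
- nut_grip (a point): where to grip the nut: middle of the wings, on the axis, 27 mm above its origin and some 22 mm above the leaf's top. The wings are two round ears with flat faces, 47 mm tip to tip, 8 mm thick, from 11 mm below to 11 mm above this point. At that height nothing else stands within 60 mm of the axis.
- washer: steel saddle washer 16.5 x 30 x 3 mm under the nut, not turning with it; origin: centre of its underside. Tight, it sits on the leaf's dark slotted lug, behind two lips 3.5 mm high at the slot's mouth (0.8 mm play). While lower than the lips it locks the bolt in the slot. More than 20 N between it and the lug or lips does damage.
- bolt_end (a point): free end of the 9 mm eyebolt, on its axis: 12 to 13 mm above the nut's origin at the start, sinking into the nut as that rises. It must stay at least 7.7 mm from the nut's origin (half of the thread). The washer comes clear while it is still 8 to 9.5 mm away.
- bolt (a joint): swing of the eyebolt about the pin in its eye, rad: 0 upright in the slot, growing as its top swings outwards (the leaf's -x) and down, 1.40 at its stop, nearly level. The pin lies along the leaf's y, 65 mm from the bolt's end. Once clear it swings almost without force, and from 0.4 rad it falls to its stop.
- leaf: aluminium clamp leaf over the phone, a frame 174 x 100 x 8.5 mm. Origin: middle of its hinge axis; y: along the hinge, to the lift bar's side; x: from bolt to hinge (bolt at x = -200 mm); z: up while shut. It opens about its y, bolt end rising, to 1.45 rad; a stiff hinge (0.36 N m) holds it anywhere. Shut, its top and the lug's seat are 4 mm above the origin.
- lift_bar (a point): middle of the black round grip (12 mm thick, 40 mm long, along the leaf's y) that sticks out of a long side of the leaf near the bolt, at x = -165, y = 78, z = 0 mm in the leaf's frame, 74 mm above the mat. Grip it from above, one finger before and one behind it; it may turn in the grip.
- phone_mid (a point): centre of the black phone (150 x 74 x 9 mm, loose) that lies in the nest under the leaf.
- nest (a point): where the phone's centre belongs; a fixed point of the press. Springs beside it push the leaf up: it follows the nut by 1 to 2 mm, which varies, so the washer clears with the nut's origin anywhere from 7.5 to 9.2 mm above the leaf's (4 to 6 at first), and readings err by 1 mm: pull the nut outwards with under 10 N; if it gives less than 4 mm, put it back and turn on a little.
- suction_cup: black suction cup, 41 mm wide, 30 mm tall, on the bench; origin under its centre; not needed.
- tweezers: steel tweezers lying on the mat, 130 mm long; origin under the centre; not needed.
- spatula: brass scraper lying on the mat, 150 mm long; origin under the centre; not needed.
- tape_roll: green tape roll, 72 mm wide, 19 mm high; origin under the centre; not needed.
- flux_jar: white jar with an orange lid, 42 mm wide, 52 mm tall; origin under the centre; not needed.
- syringe: white syringe with a red cap, 122 mm long, lying on the bench; origin under the centre; not needed.

How it is judged:
On the way, in this order (a step that is already met when the one before it is completed fails the run):
1. the wing nut is backed off: its washer stands 1.5 mm or more above its seat on the lug while the bolt is still in the slot (z of nut in the frame of leaf above 0.0055 m and value of joint bolt below 0.2 rad), for 0.1 s.
2. the eyebolt is swung right out while the leaf is still down (value of joint bolt above 1.2 rad and angle between leaf's own z axis and vertical below 0.2 rad), for 0.2 s.
At the end, for the whole second after the job is handed in: the leaf stands open by more than 1.1 rad (63 degrees) and at rest, the eyebolt is swung out by more than 1.2 rad, and the phone lies in its nest within 8 mm (angle between leaf's own z axis and vertical above 1.1 rad and angular speed of leaf below 0.1 rad/s and value of joint bolt above 1.2 rad and distance between phone_mid and nest below 0.008 m); the robot touches nothing.
It fails at once if the washer is forced against the lug or its lips, or the nut tightened, with more than 20 N (contact force between washer and leaf above 20 N).
It fails at once if the nut is run too far off: less than half of its thread stays on the bolt (distance between nut and bolt_end below 0.0077 m).
It fails at once if one of the other things on the bench is moved by more than 15 mm (distance of any of suction_cup, tweezers, spatula, tape_roll, flux_jar, syringe from where it was at the start of the episode above 0.015 m).
It also fails if it takes over 70 s, if anything falls off the work surface, if the arm or the gripper's body presses on something with over 40 N, if the wrist force passes 120 N, or if a joint passes its speed limit or range.

## Working session

There is one attempt and no reset: what is moved stays moved. The work goes in short steps, Python scripts to look and compute and a tool call to move; the robot and the scene stay as the last step left them, time stands still between calls to the robot, and variables do not carry over. Pictures are saved under pics/ and viewed, at most 10 in all, crops included, and the job is handed in when it is done.

Besides the shell and the picture viewer there is one more tool, called as name(argument=value, ...) on one line, values as JSON. apply_moves: Moves the arm, as the interface text tells. Its arguments: {"type":"object","properties":{"targets":{"type":"array","items":{"type":"array","items":{"type":"array","items":{"type":"number"}}}}},"required":["targets"]}

```bash
mkdir -p pics; ls; cat > h.py <<'E'
import numpy as np, cv2
from workcell import get_obs, imaging, order
def shot(n,f=None,crop=None,s=1):
    p,d=imaging.camera(n)
    np.save(f'{n}_d.npy',d); cv2.imwrite(f'{n}_last.png',p)
    if f:
        q=p if crop is None else p[crop[1]:crop[3],crop[0]:crop[2]]
        cv2.imwrite('pics/'+f,cv2.resize(q,None,fx=s,fy=s,interpolation=cv2.INTER_CUBIC))
    return p,d
def ray(n,u,v):
    c=imaging.get_calibration(n);K=np.array(c['camera_matrix'],float)
    q=cv2.undistortPoints(np.array([[[u,v]]],float),K,np.array([c['k1'],0,0,0.]))[0,0]
    return np.array(c['eye']),np.array(c['rotation'])@np.array([q[0],q[1],1])
def at(n,u,v,d=None):
    if d is None:d=np.load(f'{n}_d.npy')
    w=d[int(v)-1:int(v)+2,int(u)-1:int(u)+2];w=w[w>0]
    e,r=ray(n,u,v);return e+r*np.median(w)
def atz(n,u,v,z):
    e,r=ray(n,u,v);return e+r*(z-e[2])/r[2]
E
python3 - <<'E'
from h import *
shot('top','t1.png',s=1.5);shot('scene','s1.png',s=1.5)
for n in('top','scene'):print(imaging.get_calibration(n))
o=get_obs();print(o)
E
```

```text
pics
{'camera_matrix': array([[355.14364116,   0.        , 261.16080649],
       [  0.        , 355.14364116, 189.39945946],
       [  0.        ,   0.        ,   1.        ]]), 'k1': -0.02495849600838569, 'eye': array([0.39607621, 0.06684219, 0.9804381 ]), 'rotation': array([ 0.71331449, -0.69878941,  0.03866543, -0.03715885])}
{'camera_matrix': array([[413.38550382,   0.        , 258.8603186 ],
       [  0.        , 413.38550382, 190.11542762],
       [  0.        ,   0.        ,   1.        ]]), 'k1': -0.06674240255541238, 'eye': array([-0.36244664, -0.62619093,  0.55761307]), 'rotation': array([ 0.74377509, -0.36729436,  0.23782426, -0.50530494])}
{'clock': 0.1, 'joint_pos': array([1.22900232e+00, 2.41364358e-01, 3.84242037e-03, 1.33522920e+00,
       1.17383403e-05, 1.57080175e+00]), 'joint_vel': array([-6.79052147e-04, -1.36159403e-03,  3.68380221e-03, -9.38115037e-04,
       -7.08995838e-05,  1.01334108e-03]), 'tau': array([-1.67726998e-04, -3.73137689e+01,  2.53009737e+01,  1.08803992e-02,
       -4.53328255e-06, -1.31745691e-05]), 'eef_pos': array([0.16740051, 0.47055783, 0.24748232]), 'tool_rot': array([ 1.70068950e-01,  9.85431680e-01, -9.62171619e-04, -1.72005205e-04]), 'ft_force': array([0.89226733, 0.12908802, 0.08306878]), 'ft_torque': array([ 0.02138502, -0.00701066, -0.02106584]), 'grasp_force': 0.0, 'grip_width': 0.08527159629480721}
```

Rotation is a quaternion; I'll fix that while looking.

```bash
sed -i "s/np.array(c\['rotation'\])@/R.from_quat(c['rotation']).as_matrix()@/; 1a from scipy.spatial.transform import Rotation as R" h.py
```

```text
(no output)
```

View pics/t1.png

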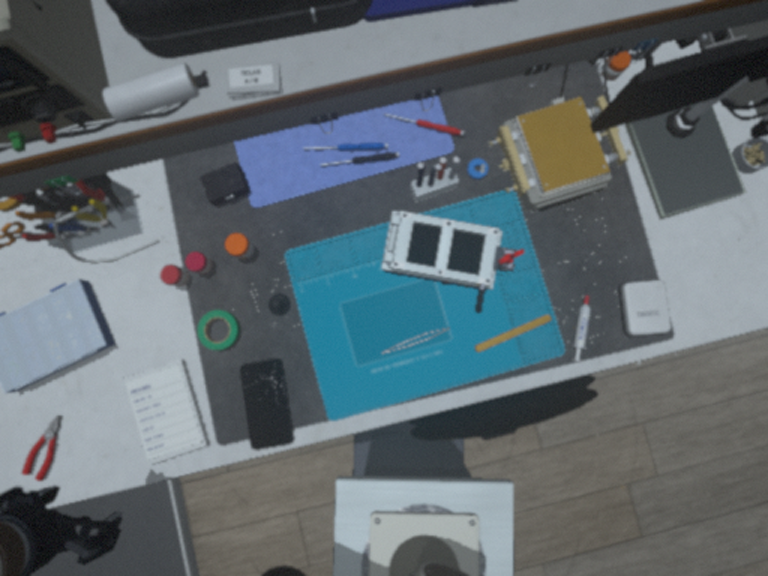

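View pics/s1.png

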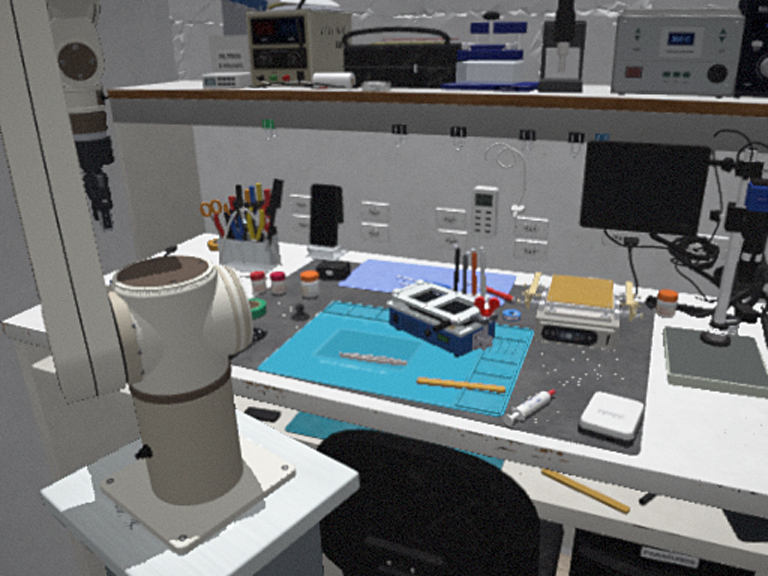

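The top view shows the press with its hinge at left (390,245). The red nut is at (511,257) and the black lift bar at (480,300), towards the robot. I'll zoom in on these.

```bash
python3 - <<'E'
from h import *
a=cv2.imread('top_last.png')[130:220,245:365]; b=cv2.imread('scene_last.png')[180:240,250:350]
a=cv2.resize(a,(720,540),interpolation=cv2.INTER_CUBIC)
cv2.imwrite('pics/t2.png',a)
for n,u,v in (('top',511/1.5,257/1.5),('top',480/1.5,300/1.5),('top',390/1.5,245/1.5)): print(at(n,u,v),atz(n,u,v,.074))
p=cv2.imread('top_last.png').astype(int);d=np.load('top_d.npy')
m=(p[...,2]>110)&(p[...,1]<90)&(p[...,0]<90);m[:, :320]=0;m[:,365:]=0;m[:150]=0;m[190:]=0
ys,xs=np.nonzero(m);print(len(xs))
P=np.array([atz('top',x,y,.105) for x,y in zip(xs,ys)]);Q=np.array([at('top',x,y) for x,y in zip(xs,ys)])
print(np.c_[xs,ys,P[:,:2].round(4),Q.round(4)][:60])
E
```

```text
[ 0.53803486 -0.12916556  0.1161997 ] [ 0.54496652 -0.13873637  0.074     ]
[ 0.46872349 -0.08369902  0.08393349] [ 0.46952844 -0.08536706  0.074     ]
[0.55983818 0.07025964 0.08299848] [0.56148019 0.07029391 0.074     ]
54
[[ 3.450e+02  1.670e+02  5.511e-01 -1.426e-01  5.487e-01 -1.394e-01
   1.183e-01]
 [ 3.460e+02  1.670e+02  5.511e-01 -1.451e-01  5.487e-01 -1.418e-01
   1.186e-01]
 [ 3.470e+02  1.670e+02  5.512e-01 -1.476e-01  5.487e-01 -1.442e-01
   1.189e-01]
 [ 3.480e+02  1.670e+02  5.512e-01 -1.502e-01  5.490e-01 -1.470e-01
   1.177e-01]
 [ 3.430e+02  1.680e+02  5.484e-01 -1.376e-01  5.469e-01 -1.356e-01
   1.137e-01]
 [ 3.440e+02  1.680e+02  5.485e-01 -1.401e-01  5.462e-01 -1.370e-01
   1.180e-01]
 [ 3.450e+02  1.680e+02  5.485e-01 -1.426e-01  5.459e-01 -1.390e-01
   1.201e-01]
 [ 3.460e+02  1.680e+02  5.486e-01 -1.451e-01  5.459e-01 -1.413e-01
   1.208e-01]
 [ 3.470e+02  1.680e+02  5.487e-01 -1.476e-01  5.461e-01 -1.440e-01
   1.196e-01]
 [ 3.480e+02  1.680e+02  5.487e-01 -1.501e-01  5.463e-01 -1.467e-01
   1.187e-01]
 [ 3.420e+02  1.690e+02  5.458e-01 -1.351e-01  5.445e-0
[... 2853 characters left out ...]
125e-01  5.313e-01 -1.107e-01
   1.139e-01]
 [ 3.340e+02  1.740e+02  5.328e-01 -1.150e-01  5.311e-01 -1.128e-01
   1.157e-01]
 [ 3.350e+02  1.740e+02  5.328e-01 -1.175e-01  5.310e-01 -1.150e-01
   1.170e-01]
 [ 3.360e+02  1.740e+02  5.329e-01 -1.200e-01  5.309e-01 -1.172e-01
   1.180e-01]
 [ 3.370e+02  1.740e+02  5.329e-01 -1.225e-01  5.309e-01 -1.197e-01
   1.181e-01]
 [ 3.380e+02  1.740e+02  5.330e-01 -1.250e-01  5.335e-01 -1.257e-01
   1.019e-01]
 [ 3.390e+02  1.740e+02  5.331e-01 -1.275e-01  5.344e-01 -1.295e-01
   9.610e-02]
 [ 3.400e+02  1.740e+02  5.331e-01 -1.300e-01  5.345e-01 -1.321e-01
   9.590e-02]
 [ 3.340e+02  1.750e+02  5.303e-01 -1.150e-01  5.290e-01 -1.133e-01
   1.133e-01]]
```

View pics/t2.png

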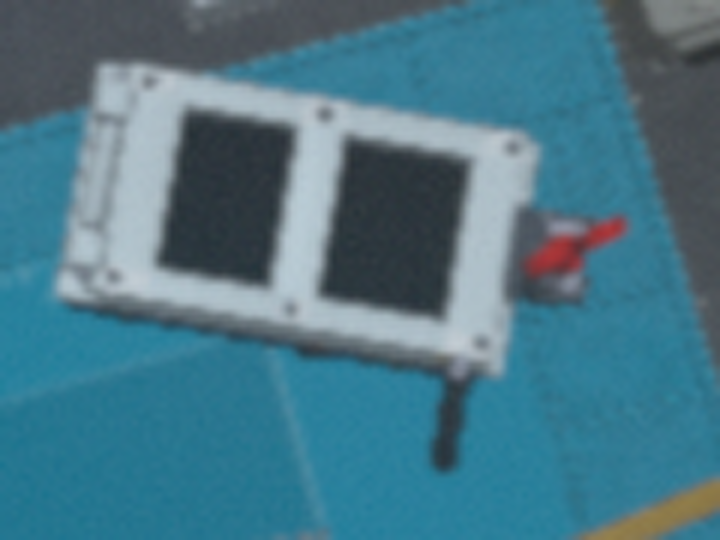

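The crop shows the wings running from (530,265) to (620,225), the leaf's corners at (100,65), (540,140), (500,375) and (60,295), and the lift bar from (458,375) to (443,465).

```bash
python3 - <<'E'
from h import *
f=lambda x,y,z:atz('top',245+(x+.5)/6-.5,130+(y+.5)/6-.5,z)
for z in (.078,):
  C=[f(*c,z) for c in((100,65),(540,140),(500,375),(60,295))]
  print(np.round(C,4)); e=C[0]+C[3]-C[1]-C[2]; print('leaf x deg',np.degrees(np.arctan2(e[1],e[0])), np.linalg.norm(e)/2)
  w=C[3]+C[2]-C[0]-C[1];print('leaf y deg',np.degrees(np.arctan2(w[1],w[0])),np.linalg.norm(w)/2)
print('bar',f(458,375,.078),f(443,465,.078), 'wing tips',f(530,265,.11),f(620,225,.11))
p=cv2.imread('top_last.png').astype(int);d=np.load('top_d.npy')
H=np.array([at('top',x,y) for x in range(320,365) for y in range(155,190)])
L=[at('top',245+x/6,130+y/6)[2] for x,y in((140,150),(310,200),(480,250),(140,260),(480,200))];print('leaf z',L)
W=H[H[:,2]>.103]
c=W.mean(0);u,s,v=np.linalg.svd((W-c)[:,:2]);print(len(W),c,v,np.degrees(np.arctan2(v[0,1],v[0,0])))
t=(W-c)[:,:2]@v[0];n=(W-c)[:,:2]@v[1];print(t.min(),t.max(),n.min(),n.max(), c[:2]+v[0]*(t.min()+t.max())/2, W[:,2].max())
# scene view
d=np.load('scene_d.npy');p=cv2.imread('scene_last.png').astype(int)
m=(p[...,2]>110)&(p[...,1]<70)&(p[...,0]<70);m[:, :305]=0;m[:,345:]=0;m[:190]=0;m[220:]=0
ys,xs=np.nonzero(m);Q=np.array([at('scene',x,y) for x,y in zip(xs,ys)]);Q=Q[(Q[:,2]>.07)&(abs(Q[:,0]-.54)<.04)&(abs(Q[:,1]+.13)<.04)];print(len(Q),Q.mean(0),Q.min(0),Q.max(0))
q=(Q-Q.mean(0))[:,:2];v=np.linalg.svd(q)[2][0];print(np.degrees(np.arctan2(v[1],v[0])))
E
```

```text
[[ 0.6211  0.0683  0.078 ]
 [ 0.5922 -0.1222  0.078 ]
 [ 0.4899 -0.1049  0.078 ]
 [ 0.5204  0.0833  0.078 ]]
leaf x deg 81.09191701285651 0.19170542429777682
leaf y deg 170.94284772002095 0.10280615557453329
bar [ 0.48954962 -0.08698643  0.078     ] [ 0.45104319 -0.08071233  0.078     ] wing tips [ 0.53257257 -0.11126131  0.11      ] [ 0.55014075 -0.14871122  0.11      ]
leaf z [np.float64(0.08350197940280901), np.float64(0.08296483487820261), np.float64(0.08227009440571742), np.float64(0.08069928480546285), np.float64(0.08255762087309781)]
54 [ 0.53976325 -0.13009739  0.11679645] [[ 0.43113864 -0.90228569]
 [-0.90228569 -0.43113864]] -64.4601569404856
-0.021154428940807397 0.021757865357718998 -0.004278046904593593 0.0037090247771286414 [ 0.53989333 -0.13036962] 0.12090850438962197
113 [ 0.53756573 -0.13307059  0.10396006] [ 0.52791057 -0.15126169  0.08676734] [ 0.54962371 -0.11328463  0.11819912]
-63.18016086091319
```

Estimates in world coordinates:
- **Nut axis:** about (0.539, -0.130), with the wings along -64° and the grip at z ≈ 0.107.
- **Leaf x direction:** 81°.
- **Lift bar:** about (0.469, -0.084).

The tool's y axis needs a yaw of 26°, which is a turn of -44.4° from the start. That leaves q6 with about 230° of travel for loosening.

apply_moves(targets=[[[0.387,-0.627,0,-1.85,1],[0.387,-0.627,0,-1.85,1],[0.387,-0.627,0,-1.85,1],[0.387,-0.627,0,-1.85,1],[0.387,-0.627,0,-1.85,1],[0.387,-0.627,0,-1.85,1],[0.387,-0.627,0,-1.85,1],[0.387,-0.627,0,-1.85,1]]])

```text
clock: 0.77
eef_pos: [0.2916, 0.269, 0.248]
tool_rot: [0.296, 0.955, -0.0, -0.0]
ft_force: [0.0, 1.0, -0.4]
grip_width: 0.0856
grasp_force: 0.0
```

apply_moves(targets=[[[0.387,-0.627,0,-1.85,1],[0.387,-0.627,0,-1.85,1],[0.387,-0.627,0,-1.85,1],[0.387,-0.627,0,-1.85,1],[0.387,-0.627,0,-1.85,1],[0.387,-0.627,0,-1.85,1],[0.387,-0.627,0,-1.85,1],[0.387,-0.627,0,-1.85,1]]])

```text
clock: 1.43
eef_pos: [0.4155, 0.0683, 0.248]
tool_rot: [0.417, 0.909, -0.0, -0.0]
ft_force: [0.1, -0.2, 0.4]
grip_width: 0.085
grasp_force: 0.0
```

apply_moves(targets=[[[0.387,-0.627,0,-1.85,1],[0.387,-0.627,0,-1.85,1],[0.387,-0.627,0,-1.85,1],[0.387,-0.627,0,-1.85,1],[0.387,-0.627,0,-1.85,1],[0.387,-0.627,0,-1.85,1],[0.387,-0.627,0,-1.85,1],[0.387,-0.627,0,-1.85,1]]])

```text
clock: 2.1
eef_pos: [0.5393, -0.1322, 0.2477]
tool_rot: [0.531, 0.848, -0.0, -0.001]
ft_force: [0.4, 2.4, 0.1]
grip_width: 0.0858
grasp_force: 0.0
```

apply_moves(targets=[[[0,0.05,-0.5,0,1],[0,0,-0.5,0,1],[0,0,-0.5,0,1],[0,0,-0.5,0,0.5],[0,0,-0.5,0,0.0],[0,0,-0.5,0,-0.3],[0,0,-0.3,0,-0.5],[0,0,-0.15,0,-0.5]]])

```text
clock: 2.77
eef_pos: [0.5372, -0.1284, 0.1075]
tool_rot: [0.53, 0.848, -0.001, -0.002]
ft_force: [-0.6, -0.5, -0.3]
grip_width: 0.0254
grasp_force: 0.0
```

```bash
python3 - <<'E'
from h import *
shot('scene','s2.png',crop=(270,150,390,240),s=6)
o=get_obs();print(o['eef_pos'],o['ft_force'],o['grip_width'])
E
```

```text
[ 0.53723625 -0.1284133   0.10738384] [-0.75198595  0.53681531 -0.71959081] 0.021571294336004188
```

View pics/s2.png

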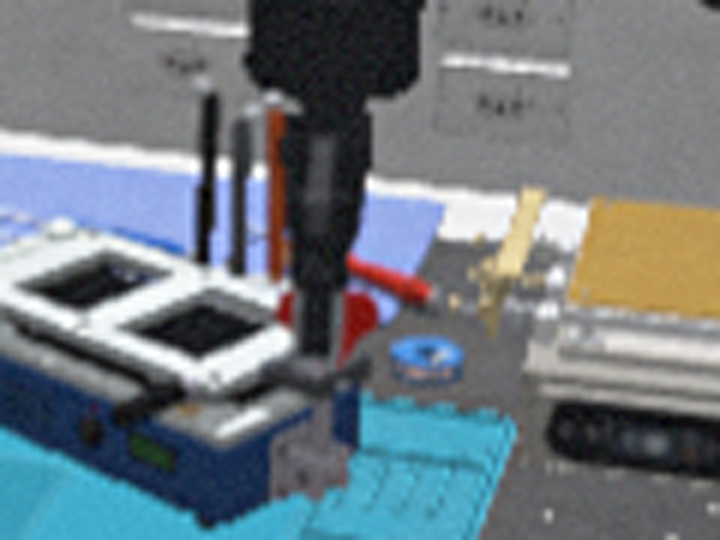

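The fingers straddle the nut, with the ears visible on either side (crop 285,310 and 360,320). I'll close gently while watching the force.

apply_moves(targets=[[[0,0,0,0,-0.55],[0,0,0,0,-0.62],[0,0,0,0,-0.66]]])

```text
clock: 3.07
eef_pos: [0.54, -0.129, 0.1115]
tool_rot: [0.53, 0.848, 0.0, 0.001]
ft_force: [-0.1, -0.8, -0.0]
grip_width: 0.015
grasp_force: 0.0
```

apply_moves(targets=[[[0,0,0,0,-0.7],[0,0,0,0,-0.72],[0,0,0,0,-0.74],[0,0,0,0,-0.74]]])

```text
clock: 3.4
eef_pos: [0.5396, -0.1292, 0.1113]
tool_rot: [0.53, 0.848, 0.0, 0.001]
ft_force: [-0.8, -1.6, 5.0]
grip_width: 0.0113
grasp_force: 2.4
```

apply_moves(targets=[[[0,0,0,0,-0.77],[0,0,0,0,-0.77]]])

```text
clock: 3.57
eef_pos: [0.5397, -0.1291, 0.1114]
tool_rot: [0.53, 0.848, 0.0, 0.001]
ft_force: [-1.4, -1.1, 5.2]
grip_width: 0.0101
grasp_force: 2.9
```

apply_moves(targets=[[[0,0,0.05,0,-0.77],[0,0,0.05,0,-0.77],[0,0,0,0,-0.77]]])

```text
clock: 3.82
eef_pos: [0.5392, -0.1287, 0.1145]
tool_rot: [0.53, 0.848, 0.0, 0.0]
ft_force: [0.6, 0.5, 0.3]
grip_width: 0.0097
grasp_force: 0.0
```

apply_moves(targets=[[[0,0,0,0,-0.8],[0,0,0,0,-0.83],[0,0,0,0,-0.83]]])

```text
clock: 4.07
eef_pos: [0.539, -0.1288, 0.1142]
tool_rot: [0.53, 0.848, 0.0, -0.0]
ft_force: [0.5, -0.0, 1.0]
grip_width: 0.0073
grasp_force: 16.4
```

Well centred. I'll close fully and unscrew 112° (2.5 mm), lifting with the nut.

apply_moves(targets=[[[0,0,0,0,-1],[0,0,0,0,-1],[0,0,0.002,4,-1],[0,0,0.004,7,-1],[0,0,0.004,7,-1],[0,0,0.004,7,-1],[0,0,0.004,7,-1],[0,0,0.004,7,-1]]])

```text
clock: 4.73
eef_pos: [0.5382, -0.1297, 0.1151]
tool_rot: [0.214, 0.977, -0.001, -0.001]
ft_force: [-2.8, -1.7, 2.2]
grip_width: 0.0069
grasp_force: 59.1
```

apply_moves(targets=[[[0,0,0.004,7,-1],[0,0,0.004,7,-1],[0,0,0.004,7,-1],[0,0,0.004,7,-1],[0,0,0.004,7,-1],[0,0,0.004,7,-1],[0,0,0.004,7,-1],[0,0,0.004,7,-1]]])

```text
clock: 5.4
eef_pos: [0.5382, -0.1316, 0.1164]
tool_rot: [-0.269, 0.963, -0.003, -0.002]
ft_force: [-1.9, -6.2, 1.0]
grip_width: 0.0062
grasp_force: 58.9
```

apply_moves(targets=[[[-0.01,-0.03,0,0,-1],[0,0,0,0,-1]]])

```text
clock: 5.57
eef_pos: [0.5381, -0.1317, 0.1164]
tool_rot: [-0.267, 0.964, -0.001, -0.001]
ft_force: [-1.7, -5.6, 1.5]
grip_width: 0.0068
grasp_force: 58.9
```

apply_moves(targets=[[[0,-0.02,0,0,-1],[0,0,0,0,-1],[0,0,0,0,-1]]])

```text
clock: 5.82
eef_pos: [0.5382, -0.1318, 0.1164]
tool_rot: [-0.267, 0.964, -0.001, -0.001]
ft_force: [-2.3, -5.5, 1.4]
grip_width: 0.0063
grasp_force: 59.0
```

apply_moves(targets=[[[0,-0.05,0,0,-1],[0,0,0,0,-1],[0,0,0,0,-1]]])

```text
clock: 6.07
eef_pos: [0.5383, -0.1322, 0.1163]
tool_rot: [-0.268, 0.964, 0.001, -0.0]
ft_force: [-2.4, -0.3, 3.3]
grip_width: 0.0069
grasp_force: 59.2
```

apply_moves(targets=[[[0.01,0,0.004,7,-1],[0.01,0,0.004,7,-1],[0.01,0,0.004,7,-1],[0,0,0.004,7,-1],[0,0,0,0,-1]]])

```text
clock: 6.48
eef_pos: [0.5392, -0.1328, 0.1169]
tool_rot: [-0.493, 0.87, 0.0, -0.001]
ft_force: [-4.0, -2.1, 2.7]
grip_width: 0.0063
grasp_force: 59.2
```

apply_moves(targets=[[[0.01,-0.05,0,0,-1],[0,-0.05,0,0,-1],[0,0,0,0,-1]]])

```text
clock: 6.73
eef_pos: [0.5392, -0.1342, 0.1168]
tool_rot: [-0.492, 0.871, 0.003, 0.001]
ft_force: [-5.1, 5.7, 5.6]
grip_width: 0.0065
grasp_force: 59.6
```

apply_moves(targets=[[[-0.03,0.05,0,0,-1],[-0.02,0.04,0,0,-1],[0,0,0.004,7,-1],[0,0,0.004,7,-1],[0,0,0.004,7,-1],[0,0,0,0,-1]]])

```text
clock: 7.23
eef_pos: [0.5395, -0.1332, 0.1176]
tool_rot: [-0.643, 0.766, -0.001, 0.001]
ft_force: [0.1, -0.1, -2.1]
grip_width: 0.0062
grasp_force: 58.8
```

apply_moves(targets=[[[-0.01,-0.05,0,0,-1],[-0.01,-0.05,0,0,-1],[0,0,0,0,-1]]])

```text
clock: 7.48
eef_pos: [0.539, -0.1353, 0.1177]
tool_rot: [-0.642, 0.767, 0.001, 0.003]
ft_force: [4.3, 5.6, -1.9]
grip_width: 0.0065
grasp_force: 58.8
```

apply_moves(targets=[[[0.01,0.05,0,0,-1],[0.01,0.05,0,0,-1],[0,0,0.004,7,-1],[0,0,0.004,7,-1],[0,0,0,0,-1],[-0.01,-0.05,0,0,-1],[-0.01,-0.05,0,0,-1],[0,0,0,0,-1]]])

```text
clock: 8.15
eef_pos: [0.5392, -0.1357, 0.118]
tool_rot: [0.73, -0.683, -0.0, -0.003]
ft_force: [6.0, 4.8, -4.3]
grip_width: 0.0067
grasp_force: 58.6
```

apply_moves(targets=[[[0.03,0.05,0,0,-1],[0.03,0.05,0.02,0,-1],[0,0,0.004,7,-1],[0,0,0.004,7,-1],[0,0,0,0,-1],[-0.01,-0.05,0,0,-1],[-0.01,-0.05,0,0,-1],[0,0,0,0,-1]]])

```text
clock: 8.82
eef_pos: [0.5397, -0.1356, 0.1184]
tool_rot: [0.808, -0.59, -0.001, -0.002]
ft_force: [5.6, 5.8, -7.3]
grip_width: 0.0067
grasp_force: 58.9
```

apply_moves(targets=[[[0.03,0.05,-0.03,0,-1],[0.03,0.05,-0.02,0,-1],[0,0,0.003,5,-1],[0,0,0.003,4,-1],[0,0,0,0,-1],[-0.01,-0.05,0,0,-1],[-0.01,-0.05,0,0,-1],[0,0,0,0,-1]]])

```text
clock: 9.48
eef_pos: [0.5406, -0.1358, 0.118]
tool_rot: [0.852, -0.523, -0.001, -0.002]
ft_force: [-0.2, 6.5, 5.7]
grip_width: 0.0065
grasp_force: 60.6
```

apply_moves(targets=[[[0.01,0.05,0.01,0,-1],[0.01,0.05,0.01,0,-1],[0,0,0.003,5,-1],[0,0,0.003,4,-1],[0,0,0,0,-1]]])

```text
clock: 9.9
eef_pos: [0.5413, -0.1334, 0.1184]
tool_rot: [0.891, -0.454, -0.0, 0.0]
ft_force: [0.0, 2.3, 2.6]
grip_width: 0.0068
grasp_force: 60.0
```

apply_moves(targets=[[[-0.01,-0.05,0,0,-1],[-0.01,-0.05,0,0,-1],[0,0,0,0,-1]]])

```text
clock: 10.15
eef_pos: [0.5408, -0.1358, 0.1183]
tool_rot: [0.891, -0.455, -0.001, -0.002]
ft_force: [-0.5, 7.7, 3.7]
grip_width: 0.0068
grasp_force: 60.4
```

It may be the tilt stiffness of the clamped pads that resists here, so I'll put it back, slacken the grip to about 10 mm and probe so the nut can tilt freely.

apply_moves(targets=[[[0.01,0.05,0,0,-1],[0.01,0.05,0,0,-0.77],[0,0,0,0,-0.77],[0,0,0,0,-0.77]]])

```text
clock: 10.48
eef_pos: [0.5412, -0.1341, 0.1179]
tool_rot: [0.891, -0.454, -0.0, 0.001]
ft_force: [-0.7, 0.2, 0.0]
grip_width: 0.0098
grasp_force: 0.0
```

apply_moves(targets=[[[-0.01,-0.05,0,0,-0.77],[-0.01,-0.05,0,0,-0.77],[0,-0.03,0,0,-0.77],[0,0,0,0,-0.77]]])

```text
clock: 10.82
eef_pos: [0.5406, -0.1391, 0.1183]
tool_rot: [0.891, -0.454, 0.0, 0.0]
ft_force: [-0.1, -0.7, 0.7]
grip_width: 0.0098
grasp_force: 0.0
```

apply_moves(targets=[[[-0.005,-0.04,0,0,-0.77],[-0.005,-0.04,0,0,-0.77],[0,0,0,0,-0.77]]])

```text
clock: 11.07
eef_pos: [0.5404, -0.1419, 0.1183]
tool_rot: [0.891, -0.454, 0.0, -0.0]
ft_force: [1.0, 0.3, -0.7]
grip_width: 0.0101
grasp_force: 0.2
```

```bash
python3 - <<'E'
from h import *
shot('scene','s3.png',crop=(290,170,370,230),s=9)
o=get_obs();print(o['eef_pos'],o['ft_force'],o['grip_width'],o['joint_pos'])
E
```

```text
[ 0.54035541 -0.14183021  0.11830545] [ 1.57153912 -0.12533593  0.37281245] 0.009827361884202752 [-2.56627866e-01  4.42262882e-01 -5.68892200e-02  1.07149138e+00
 -1.12730694e-04 -2.45581240e+00]
```

View pics/s3.png

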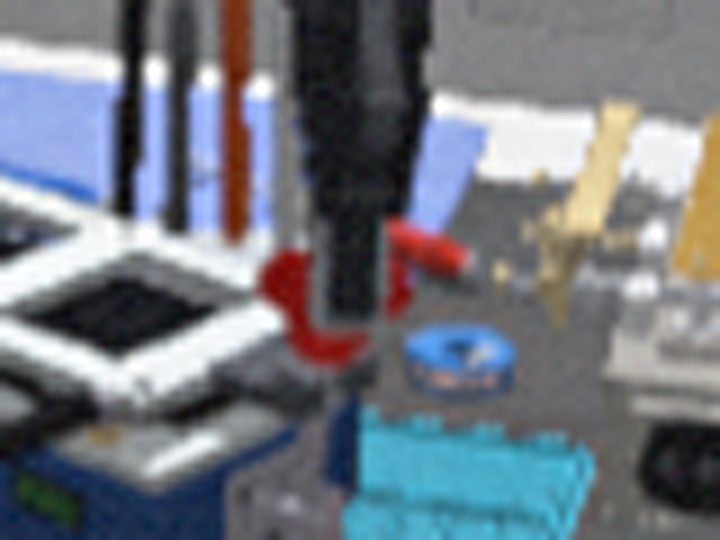

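The nut has shifted about 6 mm outwards with almost no force, so the washer is clear. I'll keep swinging outwards, opening gradually.

apply_moves(targets=[[[-0.012,-0.08,0,0,-0.75],[-0.012,-0.08,0,0,-0.72],[-0.012,-0.08,0,0,-0.7],[-0.012,-0.08,0,0,-0.68],[0,0,0,0,-0.68]]])

```text
clock: 11.53
eef_pos: [0.5386, -0.1552, 0.1183]
tool_rot: [0.891, -0.454, 0.0, 0.0]
ft_force: [2.2, 2.0, -0.5]
grip_width: 0.0134
grasp_force: 0.9
```

apply_moves(targets=[[[-0.012,-0.08,0,0,-0.64],[-0.012,-0.08,0,0,-0.6],[-0.012,-0.08,0,0,-0.56],[-0.012,-0.08,0,0,-0.52],[0,0,0,0,-0.52]]])

```text
clock: 11.95
eef_pos: [0.536, -0.1684, 0.1183]
tool_rot: [0.891, -0.454, 0.0, 0.001]
ft_force: [-0.5, 0.4, -0.7]
grip_width: 0.0201
grasp_force: 0.0
```

```bash
python3 - <<'E'
from h import *
shot('scene','s4.png',crop=(290,170,370,230),s=9)
E
```

```text
(no output)
```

View pics/s4.png

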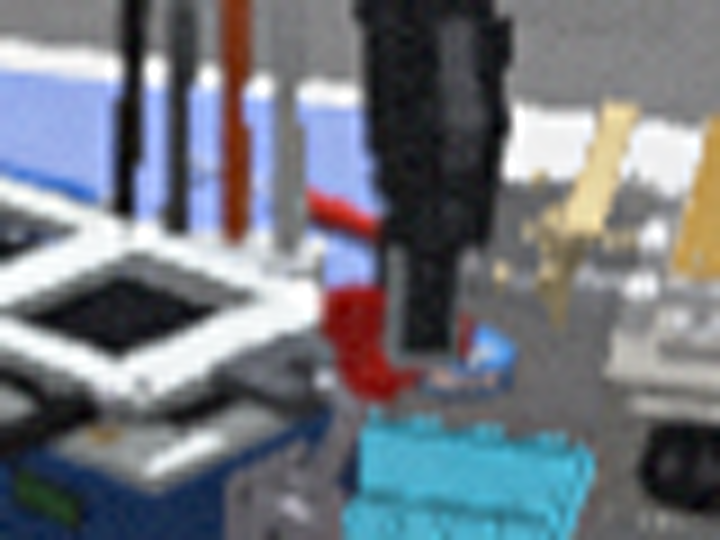

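The bolt leans out with the nut still between the fingers, around (370,340). I'll push on, rising a little so that it drops out below.

apply_moves(targets=[[[-0.015,-0.1,0.0,0,-0.5],[-0.015,-0.1,0.0,0,-0.5],[-0.015,-0.1,0.02,0,-0.45],[-0.015,-0.1,0.02,0,-0.4],[-0.015,-0.1,0.04,0,-0.35],[-0.015,-0.1,0.04,0,-0.3],[0,0,0,0,-0.3]]])

```text
clock: 12.58
eef_pos: [0.533, -0.1923, 0.1236]
tool_rot: [0.891, -0.454, 0.001, 0.0]
ft_force: [0.9, -0.2, -0.1]
grip_width: 0.0298
grasp_force: 0.0
```

```bash
python3 - <<'E'
from h import *
shot('scene','s5.png',crop=(290,170,370,230),s=9)
E
```

```text
(no output)
```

View pics/s5.png

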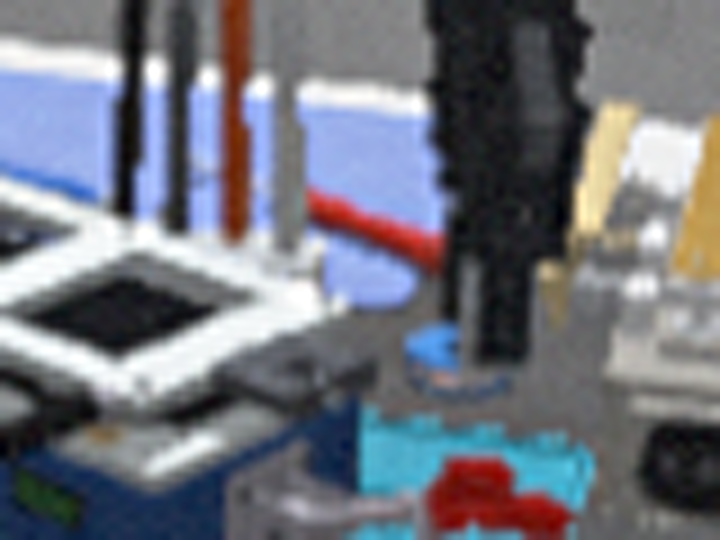

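The bolt has fallen nearly level, with the nut now low at (490,495), and the fingers are free. Next is the lift bar at about (0.469, -0.084): I'll rise, turn by -135° and move over.

apply_moves(targets=[[[0,0,0.6,-7.1,-0.3],[0,0,0.6,-7.1,-0.2],[0,0,0.6,-7.1,0],[-0.1,0.169,0,-7.1,0],[-0.1,0.169,0,-7.1,0],[-0.1,0.169,0,-7.1,0],[-0.1,0.169,0,-7.1,0],[-0.1,0.169,0,-7.1,0]]])

```text
clock: 13.3
eef_pos: [0.5126, -0.1569, 0.1952]
tool_rot: [-0.566, 0.825, 0.0, 0.0]
ft_force: [0.3, 0.7, -0.7]
grip_width: 0.0431
grasp_force: 0.0
```

apply_moves(targets=[[[-0.1,0.169,0,-7.1,0],[-0.1,0.169,0,-7.1,0],[-0.1,0.169,0,-7.1,0],[-0.1,0.169,0,-7.1,0],[-0.1,0.169,0,-7.1,0],[-0.1,0.169,0,-7.1,0],[-0.1,0.169,0,-7.1,0],[-0.1,0.169,0,-7.1,0]]])

```text
clock: 13.97
eef_pos: [0.4806, -0.1028, 0.1951]
tool_rot: [-0.105, 0.994, 0.0, 0.0]
ft_force: [-0.1, 0.6, -0.5]
grip_width: 0.0424
grasp_force: 0.0
```

apply_moves(targets=[[[-0.1,0.169,0,-7.1,0],[-0.1,0.169,0,-7.1,0],[-0.1,0.169,0,-7.1,0],[0,0,0,0,0]]])

```text
clock: 14.3
eef_pos: [0.4681, -0.082, 0.1952]
tool_rot: [0.078, 0.997, 0.0, -0.0]
ft_force: [0.2, 0.4, -0.7]
grip_width: 0.043
grasp_force: 0.0
```

```bash
python3 - <<'E'
from h import *
p,d=shot('scene')
cv2.imwrite('pics/s6.png',cv2.resize(p[170:235,245:345],(800,520),interpolation=cv2.INTER_CUBIC))
o=get_obs();print(o['eef_pos'],R.from_quat(o['tool_rot']).as_matrix()[:,1],o['joint_pos'])
E
```

```text
[ 0.46861838 -0.08258376  0.19521799] [ 1.50747764e-01  9.88572259e-01 -2.54965592e-05] [-1.74421843e-01  2.24224614e-01 -1.57916216e-01  1.18864752e+00
 -2.53192038e-05 -2.30972057e-02]
```

View pics/s6.png

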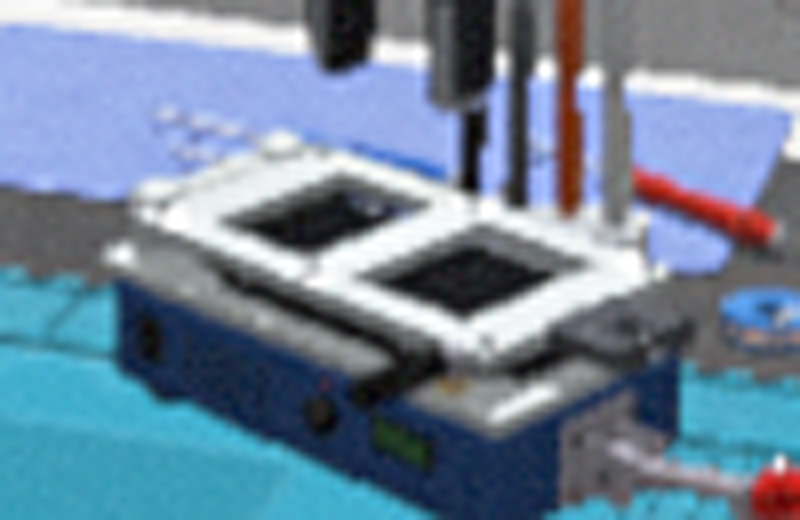

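The bolt is out and level. The bar runs from crop (360,392) to (440,355). I'll check it against the tool's position.

```bash
python3 - <<'E'
from h import *
for x,y in((358,392),(440,355),(400,374)):
  u,v=245+x/8,170+y/8; print(atz('scene',u,v,.078),at('scene',u,v))
E
```

```text
[ 0.45053128 -0.08097526  0.078     ] [ 0.45056096 -0.08095535  0.07798249]
[ 0.48999466 -0.08740213  0.078     ] [ 0.48809506 -0.08860278  0.07906879]
[ 0.46991488 -0.08462827  0.078     ] [ 0.46657263 -0.08680285  0.07992583]
```

apply_moves(targets=[[[0.03,-0.045,-0.45,0,0],[0,0,-0.5,0,0],[0,0,-0.5,0,0],[0,0,-0.5,0,0],[0,0,-0.5,0,0],[0,0,-0.4,0,-0.2],[0,0,-0.15,0,-0.4],[0,0,0,0,-0.55]]])

```text
clock: 15.02
eef_pos: [0.469, -0.0849, 0.0736]
tool_rot: [0.077, 0.997, 0.0, -0.002]
ft_force: [-0.5, 0.2, 0.2]
grip_width: 0.0196
grasp_force: 0.0
```

apply_moves(targets=[[[0,0,0,0,-0.6],[0,0,0,0,-0.65],[0,0,0,0,-0.7],[0,0,0,0,-0.72],[0,0,0,0,-0.72]]])

```text
clock: 15.43
eef_pos: [0.4713, -0.0843, 0.0762]
tool_rot: [0.077, 0.997, 0.001, 0.001]
ft_force: [1.2, 3.5, 2.9]
grip_width: 0.0119
grasp_force: 2.0
```

apply_moves(targets=[[[0,0,0,0,-1],[0,0,0,0,-1],[0.002,0.013,0.33,0,-1],[0.006,0.039,0.328,0,-1],[0.01,0.065,0.323,0,-1],[0.014,0.09,0.317,0,-1],[0,0,0,0,-1]]])

```text
clock: 16.02
eef_pos: [0.4726, -0.0762, 0.1286]
tool_rot: [0.077, 0.997, -0.0, 0.001]
ft_force: [3.6, 3.4, -2.3]
grip_width: 0.01
grasp_force: 58.8
```

apply_moves(targets=[[[0.018,0.115,0.309,0,-1],[0.022,0.139,0.299,0,-1],[0.025,0.162,0.286,0,-1],[0.029,0.184,0.272,0,-1],[0.032,0.205,0.257,0,-1],[0.035,0.225,0.239,0,-1],[0.038,0.243,0.22,0,-1],[0,0,0,0,-1]]])

```text
clock: 16.68
eef_pos: [0.4804, -0.0282, 0.2048]
tool_rot: [0.078, 0.997, -0.004, 0.002]
ft_force: [-1.8, -6.6, 10.2]
grip_width: 0.01
grasp_force: 59.4
```

apply_moves(targets=[[[0.041,0.259,0.2,0,-1],[0.043,0.274,0.178,0,-1],[0.045,0.288,0.156,0,-1],[0.047,0.299,0.132,0,-1],[0.048,0.308,0.107,0,-1],[0,0,0,0,-1]]])

```text
clock: 17.18
eef_pos: [0.4898, 0.0297, 0.2371]
tool_rot: [0.078, 0.997, -0.003, 0.003]
ft_force: [-3.9, -4.4, 19.2]
grip_width: 0.0094
grasp_force: 62.4
```

apply_moves(targets=[[[0,0.02,0.04,0,-1],[0,0,0.03,0,-1],[0,0,0,0,-1]]])

```text
clock: 17.43
eef_pos: [0.4898, 0.0301, 0.2374]
tool_rot: [0.078, 0.997, -0.002, 0.002]
ft_force: [1.9, -3.7, 6.7]
grip_width: 0.0098
grasp_force: 61.0
```

Relieved, so I'll release slowly and rise straight up.

apply_moves(targets=[[[0,0,0,0,-0.7],[0,0,0,0,-0.6],[0,0,0,0,-0.4],[0,0,0,0,-0.3],[0,0,0,0,-0.3],[0,0,0.15,0,-0.3],[0,0,0.3,0,-0.3],[0,0,0.4,0,-0.3]]])

```text
clock: 18.1
eef_pos: [0.4873, 0.0323, 0.2695]
tool_rot: [0.077, 0.997, -0.0, -0.002]
ft_force: [-0.2, -0.6, 0.2]
grip_width: 0.03
grasp_force: 0.0
```

apply_moves(targets=[[[0,0,0.5,0,-0.3],[0,0,0.5,0,-0.3],[-0.1,0,0.5,0,-0.3],[-0.3,0,0.5,0,-0.3],[-0.5,0,0.2,0,-0.3],[-0.5,0,0,0,-0.3],[-0.5,0,0,0,-0.3],[0,0,0,0,-0.3]]])

```text
clock: 18.77
eef_pos: [0.4094, 0.0323, 0.3594]
tool_rot: [0.077, 0.997, 0.0, 0.0]
ft_force: [-0.6, 1.9, 0.6]
grip_width: 0.03
grasp_force: 0.0
```

```bash
python3 - <<'E'
from h import *
p,d=shot('scene')
p2,d2=shot('top')
a=cv2.resize(p[120:240,240:400],(640,480)); b=cv2.resize(p2[110:230,235:365],(160*3,443))
cv2.imwrite('pics/s7.png',a);cv2.imwrite('pics/t7.png',b)
o=get_obs();print(o['clock'],o['eef_pos'],o['ft_force'])
E
```

```text
18.8667 [0.41204119 0.03234062 0.35881805] [ 0.18068298  0.34317521 -0.27082285]
```

View pics/s7.png

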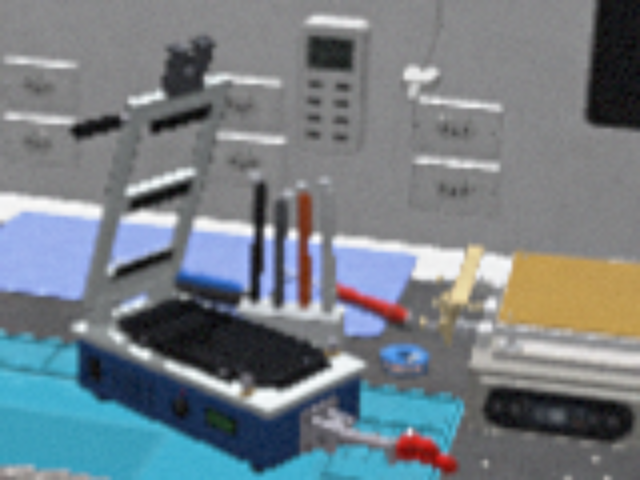

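The leaf stands nearly upright by itself (bar at 95,125), the phone lies flat in its nest, the bolt is out and level, and the gripper is clear.

```bash
python3 -c "
from h import *
print(order.job_done())"
```

```text
the job is handed in; nothing more can be done
None
```

The press is open and the job is handed in at about 19 s: the bolt is swung out nearly level, the leaf stands by itself at about 1.27 rad, and the phone still lies in its nest; no verdict came back.

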